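Lock the bending jig's turntable

ROBOT

A 6-joint arm with a two-finger parallel gripper is mounted at the origin on the work surface. World frame = base frame: x ahead of the robot, y to its left, z up, the work surface at z = 0. Lengths are in mm, angles in rad, forces in N, time in s.
With the tool pointing down it reaches from about 350 to 975 mm from the base axis. Payload 7.1 kg.
Tool frame: the origin (TCP) lies at the very end of the fingers, on their centre line; the grasp point (between the pads) lies 19 mm behind it (ctrl.tcp_to_grasp is the distance from the TCP to the grasp point, in mm); z points along the fingers, x is the direction in which the jaws open and shut, and the axes are right-handed (so a half turn about z gives the same grasp; the last joint's range is limited). The gripper opens to 88 mm and grips with 3 to 60 N. Pads are 20 mm wide; open, the fingers measure 115 mm over their backs; the gripper's body (75 mm by 178 mm) begins 61 mm behind the grasp point.
Start: joints at [1.297, 0.423, 1.63, -0, 1.089, -0.019], TCP at [157.501, 604.813, 222.675] pointing down, gripper open.
Joint ranges: [-3, 3], [-0.9, 2.11], [0.09, 2.58], [-1.31, 4.45], [0.11, 2.69], [-2.54, 2.54]. Speed limits (rad/s): [2.39, 2.39, 3.01, 3.14, 3.14, 3.14].

INTERFACE

Orientations are given as a rotation vector (axis times angle).
In Python, from workcell import get_obs, viewer, ctrl, masks_of gives the robot as it stands. The module is installed in compiled form; this text tells all that it offers.
- The arm moves only by the shell command python3 -m inch 'ROWS'. ROWS is JSON, a list of rows, each an object of numbers: "tx", "ty", "tz": the shift along the tool's x, y, z in cm; "ax", "ay", "az": the turn, a rotation vector about the tool's x, y, z in degrees; "jaw": the opening, from 0 (shut) to 1 (fully open). In form: [{"tx": .., "ty": .., "tz": .., "ax": .., "ay": .., "az": .., "jaw": ..}, ...]. A call has 1 to 12 rows; each row shifts and turns the commanded pose from where the row before left it, along the tool's axes as they then stand; what a row does not reach is not made up. A row lasts 1/8 s, in which the tool goes at most 62.5 mm and 10.7 degrees, less where a joint would pass 70% of its speed; a pose out of reach is approached as far as the arm can. A call is refused whole if a number of a shift passes 6.25 or a number of a turn 10.7, either way. A call with a gripper value outside its range is refused whole. The fingers move at their own pace and stop on an object; the grip force is fixed at half the most. Time passes only in rows, so rows that do not move let the fingers close. It gives the time, the measured TCP pose, the force and the opening at its end, in the units of the state.
- get_obs(): the state, without advancing time (a new reading comes with each control period).
- viewer.get_image(name): name is "scene" or "side" or "wrist"; returns (picture, depth): 384x512x3 uint8, red, green, blue; 384x512 float32, mm along the optical axis (not along the pixel's ray), 0 where there is no reading.
- viewer.get_calibration(name): a dict with "fx", "fy", "cx", "cy" (pixels), "distortion" ([k1, k2, p1, p2, k3] as OpenCV has them; the pictures are not rectified), "rvec" (rotation vector, rad) and "tvec" (3), from world to camera coordinates, as OpenCV has them. Camera axes: x right, y down, z forward; pixel columns grow to the right and rows downward; lengths in mm; the calibration is good to about 2 mm. A picture is of the moment at which its call begins: read the wrist's pose just before it. get_calibration takes no time and is no camera call; for the wrist camera it gives the pose at the moment of the call.
- ctrl.close_job(): hands the job in, once; it reports no verdict.
Trained networks look in the newest picture that a camera, given by its name, has taken for a name from the list of things; names that differ only in an ending like _2 or _b are one class to them, and where a whole thing is asked for, a point or a joint stands for the part that bears it (a point fixed in the world has none). Each returns a list of dicts, best first, with "score" (0 to 1); they miss things now and then, are a little off and sometimes report something else, mostly with a low value. They report only what shows in the picture. A call takes as long as a camera call. They do not tell look-alikes from the thing itself.
- masks_of(camera, thing): "pixels" (384x512 bool, what is visible of it) and "location" ([column, row] in pixels, amid what is visible of it).
The state is a dict: "t": time; "qpos": joint angles; "qvel": joint speeds; "joint_torque": joint torques, N m; "ee_pos": TCP position; "orientation": TCP orientation; "ft_force": force on the tool from outside, world axes, zero at the start; "moment": the same for the moment, N m; "width": finger opening in mm.
Only numpy, scipy, OpenCV 4.12 (cv2) and the standard library are available. Lean on these libraries where they do the work, as an engineer would, in place of code of your own. Each camera call takes 0.05 s, during which the arm holds its last target. There are 200 camera calls.

TASK

Lock the smith's bending jig: push on the pins of the slotted turntable to turn it until its slot lines up with the square lock bar, then push the bar by its upright post through the slot into the keeper, fully home, with the post up against the strap. Only push, gently, with the fingertips: do not squeeze the pins or the post between the fingers, do not lift the bar, and leave the loose hammer, collar and tin where they lie.

Things in the scene. Friction and masses are not known exactly. Their poses are not given: they have to be found in the camera images.
- jig: Bending jig, dark steel, bolted to the bench. Origin on the bench top (z = 0) directly under the turntable's axis; z up; the lock bar slides along its y axis, towards -y. Base plate 170 (x) by 400 mm (y from -135 to 265), 10 mm thick. The bar's open channel runs from y = 232 to 60 mm: floor 20 mm above the bench, 22 mm wide inside, 38 outside, wall tops at 32 mm.
- strap_edge (a point): The strap, a steel bridge 38 mm wide over the channel from y = 80 to 60 mm in the jig's frame, top 47 mm above the bench. This point is at the middle of its post-facing edge (y = 80), 29 mm above the bench. The post comes up against this edge when the bar is home.
- keeper_mouth (a point): Mouth of the keeper, on the turntable's other side: a roofed steel socket from y = -60 to -105 mm in the jig's frame, 23 mm wide inside, 39 outside, top 47 mm above the bench. This point is the mouth's centre (y = -60), 29 mm above the bench.
- turntable (a joint): Angle (rad, counter-clockwise from above) of the slotted turntable about the vertical through the jig's origin, limits -0.6 to 3.74. Steel disc, 110 mm diameter, top 40 mm above the bench; slot 26 mm wide, 21 deep, straight across the middle. The slot is in line with the bar at 0 and at 3.14; either will do. Starts 0.5 or more from both. Friction takes some 3 N at a pin; it stays where left.
- pin_a (a point): Upright pin on the turntable, 14 mm diameter, from 40 to 75 mm above the bench; this point is on its axis, 58 mm above the bench. It stands 40 mm from the turntable's axis, on the jig's +x side when the joint reads 0 (at right angles to the slot).
- pin_b (a point): The like pin on the opposite side of the turntable's axis (the jig's -x side when the joint reads 0), same size and height.
- bar: Loose square steel lock bar, 18 by 18 by 180 mm, 0.45 kg, lying in the channel. Origin: centre of the lower edge of its nose end; y points back along the bar to its tail; z up. The nose tapers to 8 mm wide over its first 16 mm. At the start the nose is 7 to 37 mm outside the turntable's rim. A few newtons slide it.
- post (a point): Upright round post on the bar's tail, 16 mm diameter, from 38 to 83 mm above the bench, axis 168 mm behind the nose; this point is on its axis, 61 mm above the bench. Pushed home, the post touches the strap: its axis is then at y = +88 mm in the jig's frame and the nose is 20 mm inside the keeper.
- nose (a point): Middle of the bar's nose end face, 29 mm above the bench. At y = -60 mm in the jig's frame it enters the keeper; fully home it is at y = -80 mm.
- hammer: Loose hammer, 260 mm long, lying on the bench on the jig's +x side; a bystander. Its origin lies on the bench under the hammer's middle.
- collar: Loose dark steel collar, 72 mm outside diameter, 22 mm high, on the jig's -x side; origin at the centre of its underside; a bystander.
- tin: Loose tin, 68 mm diameter, 75 mm high, on the jig's +x side; origin at the centre of its underside; a bystander.
Not all that is in view belongs to the job. Leave any green or red look-alike of the bar alone.

How it is judged:
By the outcome, as a careful person would: the job done as asked, in the order asked, and still so for the second after the job is handed in, with the robot touching nothing.
It also fails if it takes over 61 s, if anything falls off the work surface, if the arm or the gripper's body presses on something with over 40 N, if the wrist force passes 120 N, or if a joint passes its speed limit or range.

## Working session

There is one attempt and no reset: what is moved stays moved. The work goes in short steps, Python scripts to look and compute and a shell command to move; the robot and the scene stay as the last step left them, time stands still between calls to the robot, and variables do not carry over. Pictures are saved under pics/ and viewed, about 8 in all and at most 12, crops included, and the job is handed in when it is done.

```bash
mkdir -p pics
cat > h.py <<'E'
import numpy as np, cv2
from workcell import get_obs, viewer, ctrl, masks_of
def cal(n):
    c=viewer.get_calibration(n); K=np.array([[c['fx'],0,c['cx']],[0,c['fy'],c['cy']],[0,0,1.]])
    R=cv2.Rodrigues(np.array(c['rvec'],float))[0]; return K,np.array(c['distortion'],float),R,np.array(c['tvec'],float).ravel()
def world(c,uv,d):
    K,D,R,t=c; uv=np.array(uv,float).reshape(-1,1,2); p=cv2.undistortPoints(uv,K,D).reshape(-1,2)
    d=np.array(d,float).reshape(-1,1); return (np.hstack([p*d,d])-t)@R
def onz(c,uv,z):
    K,D,R,t=c; p=cv2.undistortPoints(np.array(uv,float).reshape(-1,1,2),K,D).reshape(-1,2)
    r=np.hstack([p,np.ones((len(p),1))])@R; o=-R.T@t; return o+r*((z-o[2])/r[:,2])[:,None]
def proj(c,P):
    K,D,R,t=c; return cv2.projectPoints(np.array(P,float).reshape(-1,1,3),cv2.Rodrigues(R)[0],t,K,D)[0].reshape(-1,2)
def cloud(c,d):
    v,u=np.nonzero(d>0); return np.c_[u,v],world(c,np.c_[u,v],d[v,u])
def save(n,im): cv2.imwrite('pics/'+n+'.png',im[:,:,::-1])
E
python3 - <<'E'
from h import *
o=get_obs();print(o['t'],o['ee_pos'],o['orientation'],o['width'])
ims=[]
for n in('scene','side'):
    im,d=viewer.get_image(n);ims.append(im);np.savez('/tmp/'+n,im=im,d=d)
    c=cal(n);print(n,-c[2].T@c[3])
    for th in('turntable','pin_a','post','bar','jig','hammer','collar','tin'):
        for m in masks_of(n,th)[:3]:
            px=m['pixels'];w=world(c,np.argwhere(px&(d>0))[:,::-1],d[px&(d>0)])
            print(th,round(m['score'],2),np.round(m['location']),px.sum(),np.round(np.median(w,0)))
save('a',cv2.resize(ims[0],(800,600)));save('b',cv2.resize(ims[1],(800,600)))
E
```

```text
0.0 [157.34418661 604.31949266 221.93397239] [ 2.48495191e+00  1.92069598e+00 -1.88642014e-03] 87.87703280617973
scene [1288.6703996    93.5586681   773.86073439]
turntable 0.79 [226. 197.] 1488 [ 545. -110.   41.]
turntable 0.44 [305. 194.] 642 [516.  89.  40.]
pin_a 0.9 [225. 196.] 1394 [ 547. -111.   41.]
post 0.93 [398. 238.] 583 [592. 314.  19.]
post 0.77 [342. 314.] 973 [819. 189.  19.]
post 0.76 [351. 153.] 454 [295. 193.  19.]
bar 0.96 [343. 312.] 968 [818. 189.  19.]
bar 0.77 [307. 195.] 590 [516.  89.  40.]
bar 0.64 [401. 238.] 622 [591. 314.  19.]
jig 0.56 [242. 207.] 7064 [552. -64.  13.]
jig 0.25 [300. 192.] 620 [516.  84.  40.]
hammer 0.97 [188. 261.] 1633 [ 748. -142.   25.]
collar 0.63 [223. 161.] 369 [ 377. -152.   20.]
tin 0.96 [294. 239.] 1083 [677.  73.  67.]
side [281.6536992  696.3740814  711.18747741]
turntable 0.98 [301. 184.] 1036 [529. -98.  39.]
pin_a 0.97 [302. 183.] 1089 [ 528. -101.   39.]
post 0.88 [144. 236.] 669 [812. 202.  17.]
post 0.78 [278. 234.] 572 [512.  94.  38.]
post 0.74 [204. 310.] 942 [580. 325.  18.]
bar 0.8 [276. 237.] 540 [512.  97.  38.]
bar 0.76 [335. 138.] 447 [ 512. -381.   16.]
bar 0.74 [361. 309.] 1074 [290. 203.  17.]
jig 0.98 [293. 216.] 6631 [513.  -6.  11.]
hammer 0.68 [235. 175.] 851 [734. -92.  22.]
hammer 0.2 [294. 216.] 6793 [512.  -7.  11.]
collar 0.87 [367. 194.] 465 [ 367. -145.   16.]
tin 0.77 [225. 212.] 977 [646.  96.  62.]
```

View pics/a.png

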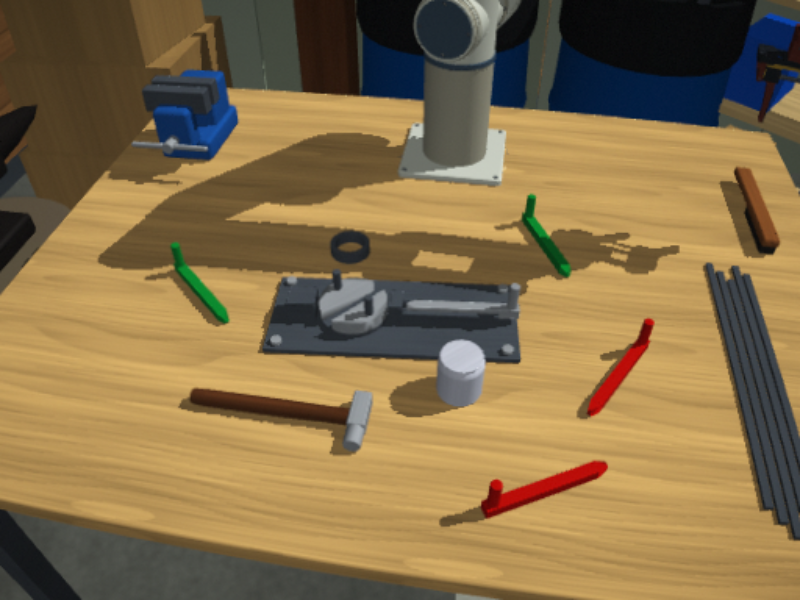

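View pics/b.png

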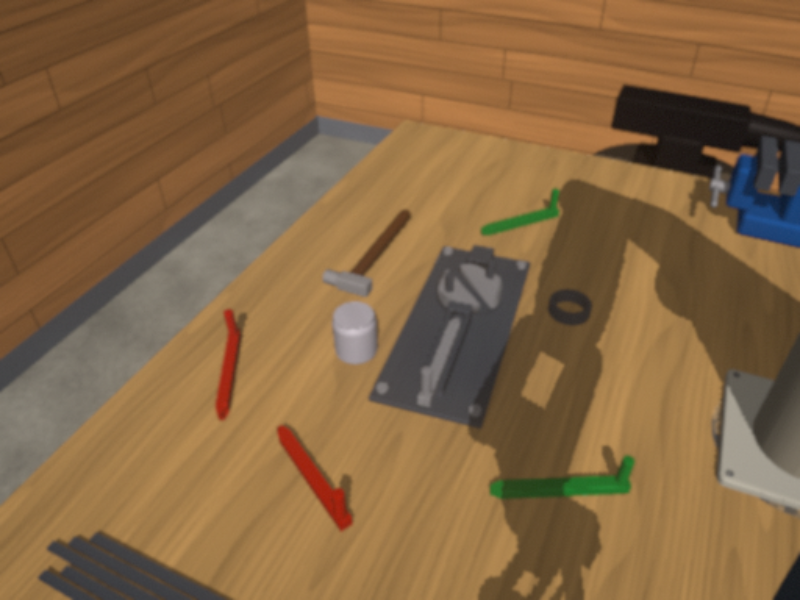

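The bar to move is the grey one lying in the jig's channel, post at about (514,292) in the 800x600 scene view. The look-alikes are green at (190,285) and (545,240), and red at (620,365) and (545,490). The pins are at about (337,280) and (368,303). Next I'll fit the jig's pose.

Run:
```python
from h import *
for n in('scene','side'):
    f=np.load('/tmp/'+n+'.npz');im,d=f['im'],f['d'];c=cal(n)
    uv,P=cloud(c,d)
    r=(P[:,0]>400)&(P[:,0]<660)&(P[:,1]>-300)&(P[:,1]<250)
    uv,P=uv[r],P[r]; col=im[uv[:,1],uv[:,0]].astype(int)
    grey=(col.max(1)-col.min(1)<35)
    g=grey&(P[:,2]>5)&(P[:,2]<15)
    rect=cv2.minAreaRect(P[g][:,:2].astype(np.float32));print(n,'base',rect,np.median(P[g][:,2]))
    print(np.round(cv2.boxPoints(rect)))
    t=grey&(P[:,2]>52)&(P[:,2]<90)
    m=np.zeros(d.shape,np.uint8);m[uv[t][:,1],uv[t][:,0]]=1
    k,l,s,ce=cv2.connectedComponentsWithStats(m)
    for i in range(1,k):
        if s[i][4]>3: q=P[t][l[uv[t][:,1],uv[t][:,0]]==i];print('tall',ce[i].round(),s[i][4],q.mean(0).round(1),q[:,2].max().round())
    x0,y0=(160,165) if n=='scene' else (235,150)
    save('c_'+n,cv2.resize(im[y0:y0+75 if n=='scene' else y0+125,x0:x0+185 if n=='scene' else x0+110],None,fx=4,fy=4,interpolation=cv2.INTER_CUBIC))
```

```text
scene base ((501.6943054199219, -43.68339538574219), (226.4896697998047, 409.0880432128906), 5.546441078186035) 12.117804093911852
[[ 369.  149.]
 [ 409. -258.]
 [ 634. -236.]
 [ 595.  171.]]
tall [215. 177.] 53 [ 512.1 -140.2   68. ] 79.0
tall [328. 187.] 85 [511.4 139.8  73. ] 87.0
tall [236. 193.] 57 [562.  -78.3  68.8] 80.0
tall [296. 224.] 257 [645.1  74.   76.7] 81.0
side base ((558.9118041992188, -37.0040283203125), (231.5026397705078, 400.7718505859375), 6.06606912612915) 9.946948211779471
[[ 423.  150.]
 [ 465. -248.]
 [ 695. -224.]
 [ 653.  174.]]
tall [313. 170.] 48 [ 509.7 -133.5   66.2] 76.0
tall [287. 178.] 48 [559.4 -71.3  66.7] 77.0
tall [230. 207.] 380 [641.1  87.3  69.5] 78.0
tall [272. 241.] 97 [507.4 149.7  72.6] 85.0
```

View pics/c_scene.png

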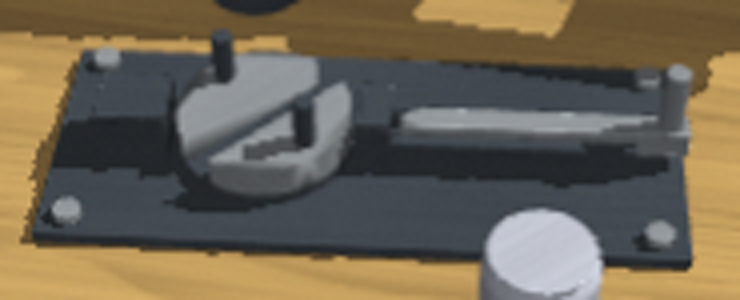

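The two cameras agree, and so do the checks against the given sizes:

| Check | Measured | Expected |
|---|---|---|
| Pin spacing | 79.8 mm | 80 mm |
| Nose outside rim | about 30 mm | 7 to 37 mm |

- **Jig:** origin about (534,-109), yaw about 6°.
- **Turntable:** about +0.79 rad. Pin_a is the pin at (559,-78), and clockwise to 0 is the short way.

In the crop, the grey bar sits in the channel with its post at crop pixel (678,95).

```bash
python3 -m inch '[{"tx":-3.76,"ty":3.98,"jaw":0},{"tx":-3.76,"ty":3.98,"jaw":0},{"tx":-3.76,"ty":3.98,"jaw":0},{"tx":-3.76,"ty":3.98,"jaw":0},{"tx":-3.76,"ty":3.98,"jaw":0},{"tx":-3.76,"ty":3.98,"jaw":0},{"tx":-3.76,"ty":3.98,"jaw":0},{"tx":-3.76,"ty":3.98,"jaw":0},{"tx":-3.76,"ty":3.98,"jaw":0},{"tx":-3.76,"ty":3.98,"jaw":0},{"tx":-3.76,"ty":3.98,"jaw":0},{"tx":-3.76,"ty":3.98,"jaw":0}]'
python3 -m inch '[{"tx":-3.76,"ty":3.98,"jaw":0},{"tx":-3.76,"ty":3.98,"jaw":0},{"az":9.9,"jaw":0},{"az":9.9,"jaw":0},{"az":9.9,"jaw":0},{"az":9.9,"jaw":0},{"az":9.9,"jaw":0},{"az":9.9,"jaw":0},{"az":9.9,"jaw":0},{"jaw":0},{"jaw":0}]'
python3 - <<'E'
from h import *
o=get_obs();print(o['t'],o['ee_pos'],o['orientation'],o['width'],o['ft_force'])
R=cv2.Rodrigues(o['orientation'])[0];print(R.round(3))
im,d=viewer.get_image('wrist');c=cal('wrist');print(-c[2].T@c[3])
np.savez('/tmp/w',im=im,d=d);save('w1',im)
uv,P=cloud(c,d);col=im[uv[:,1],uv[:,0]].astype(int)
t=(P[:,2]>55)&(P[:,2]<95)&(P[:,0]<600)&(P[:,1]<250)
m=np.zeros(d.shape,np.uint8);m[uv[t][:,1],uv[t][:,0]]=1
k,l,s,ce=cv2.connectedComponentsWithStats(m)
for i in range(1,k):
    if s[i][4]>15: q=P[t][l[uv[t][:,1],uv[t][:,0]]==i];q2=q[q[:,2]>q[:,2].max()-6];print(ce[i].round(),s[i][4],'top',q2.mean(0).round(1))
E
```

```text
0.9 [157.49773306 604.8154613  222.6906547 ] [-2.48568082e+00 -1.92116636e+00 -9.77879938e-06] 87.81668307881752 [-0.57399087  0.30996519 -0.11984218]
[[ 0.252  0.968 -0.   ]
 [ 0.968 -0.252  0.   ]
 [ 0.    -0.    -1.   ]]
[ 79.99944778 624.99985844 386.20381053]$[0]: bad value
$[0]: bad value
```

View pics/w1.png

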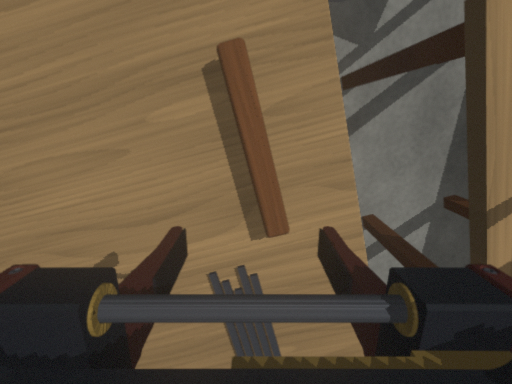

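The call was refused ("bad value"), probably because every key is required. The wrist picture only shows the starting spot. I'll try one full row.

```bash
python3 -m inch '[{"tx":-3.76,"ty":3.98,"tz":0,"ax":0,"ay":0,"az":0,"jaw":0}]'
```

```text
t: 1.08
ee_pos: [186.0, 560.1, 222.7]
orientation: [-2.482, -1.924, -0.002]
ft_force: [0.8, 0.3, -0.1]
width: 80.8
```

```bash
python3 -m inch '[{"tx":-3.76,"ty":3.98,"tz":0,"ax":0,"ay":0,"az":0,"jaw":0},{"tx":-3.76,"ty":3.98,"tz":0,"ax":0,"ay":0,"az":0,"jaw":0},{"tx":-3.76,"ty":3.98,"tz":0,"ax":0,"ay":0,"az":0,"jaw":0},{"tx":-3.76,"ty":3.98,"tz":0,"ax":0,"ay":0,"az":0,"jaw":0},{"tx":-3.76,"ty":3.98,"tz":0,"ax":0,"ay":0,"az":0,"jaw":0},{"tx":-3.76,"ty":3.98,"tz":0,"ax":0,"ay":0,"az":0,"jaw":0},{"tx":-3.76,"ty":3.98,"tz":0,"ax":0,"ay":0,"az":0,"jaw":0},{"tx":-3.76,"ty":3.98,"tz":0,"ax":0,"ay":0,"az":0,"jaw":0},{"tx":-3.76,"ty":3.98,"tz":0,"ax":0,"ay":0,"az":0,"jaw":0},{"tx":-3.76,"ty":3.98,"tz":0,"ax":0,"ay":0,"az":0,"jaw":0},{"tx":-3.76,"ty":3.98,"tz":0,"ax":0,"ay":0,"az":0,"jaw":0},{"tx":-3.76,"ty":3.98,"tz":0,"ax":0,"ay":0,"az":0,"jaw":0}]'
python3 -m inch '[{"tx":-3.76,"ty":3.98,"tz":0,"ax":0,"ay":0,"az":0,"jaw":0},{"tx":0,"ty":0,"tz":0,"ax":0,"ay":0,"az":9.9,"jaw":0},{"tx":0,"ty":0,"tz":0,"ax":0,"ay":0,"az":9.9,"jaw":0},{"tx":0,"ty":0,"tz":0,"ax":0,"ay":0,"az":9.9,"jaw":0},{"tx":0,"ty":0,"tz":0,"ax":0,"ay":0,"az":9.9,"jaw":0},{"tx":0,"ty":0,"tz":0,"ax":0,"ay":0,"az":9.9,"jaw":0},{"tx":0,"ty":0,"tz":0,"ax":0,"ay":0,"az":9.9,"jaw":0},{"tx":0,"ty":0,"tz":0,"ax":0,"ay":0,"az":9.9,"jaw":0},{"tx":0,"ty":0,"tz":0,"ax":0,"ay":0,"az":0,"jaw":0}]'
python3 - <<'E'
from h import *
o=get_obs();R=cv2.Rodrigues(o['orientation'])[0];print(o['ft_force'],R.round(3))
im,d=viewer.get_image('wrist');c=cal('wrist');print(-c[2].T@c[3])
np.savez('/tmp/w',im=im,d=d);save('w2',im)
uv,P=cloud(c,d)
t=(P[:,2]>55)&(P[:,2]<95)&(P[:,0]<650)&(P[:,1]<250)
m=np.zeros(d.shape,np.uint8);m[uv[t][:,1],uv[t][:,0]]=1
k,l,s,ce=cv2.connectedComponentsWithStats(m)
for i in range(1,k):
    if s[i][4]>15: q=P[t][l[uv[t][:,1],uv[t][:,0]]==i];q2=q[q[:,2]>q[:,2].max()-6];print(ce[i].round(),s[i][4],'top',q2.mean(0).round(1))
E
```

```text
t: 2.58
ee_pos: [535.9, -0.4, 222.9]
orientation: [2.486, 1.921, 0.001]
ft_force: [0.9, 0.9, -0.4]
width: 0.7
t: 3.7
ee_pos: [564.1, -45.0, 222.8]
orientation: [3.137, 0.17, 0.0]
ft_force: [-0.1, -0.3, 0.0]
width: 0.2
[-0.14160174 -0.33926617  0.02462646] [[ 0.994  0.108  0.   ]
 [ 0.108 -0.994 -0.   ]
 [ 0.     0.    -1.   ]]
[555.47206496  34.77171472 386.23597745]
[218.   5.] 167 top [509.  136.4  81.9]
[332.  86.] 1392 top [640.1  75.7  76.4]
[246. 208.] 139 top [560.2 -76.8  76.2]
[204. 248.] 158 top [ 510.3 -138.6   76.1]
```

View pics/w2.png

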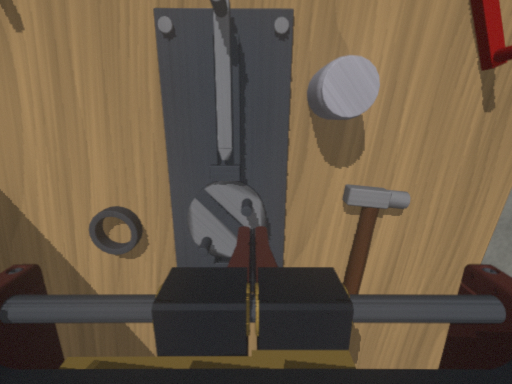

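The wrist view shows the slotted disc at about (228,215), with pin_a at (246,208) and pin_b at (204,248). The bar lies in the channel with its nose at (225,155). Pin positions match the earlier fit within 2 mm. The tool's y axis now points along the jig's -y, so I descend and push pin_a.

```bash
python3 -m inch '[{"tx":0,"ty":0,"tz":5.7,"ax":0,"ay":0,"az":0,"jaw":0},{"tx":0,"ty":0,"tz":5.7,"ax":0,"ay":0,"az":0,"jaw":0},{"tx":0,"ty":0,"tz":4,"ax":0,"ay":0,"az":0,"jaw":0},{"tx":0,"ty":0,"tz":1.7,"ax":0,"ay":0,"az":0,"jaw":0},{"tx":0,"ty":0.6,"tz":0,"ax":0,"ay":0,"az":0,"jaw":0},{"tx":0,"ty":0.4,"tz":0,"ax":0,"ay":0,"az":0,"jaw":0},{"tx":0,"ty":0.4,"tz":0,"ax":0,"ay":0,"az":0,"jaw":0},{"tx":0,"ty":0.4,"tz":0,"ax":0,"ay":0,"az":0,"jaw":0}]'
python3 -m inch '[{"tx":0,"ty":0.4,"tz":0,"ax":0,"ay":0,"az":0,"jaw":0},{"tx":0,"ty":0.4,"tz":0,"ax":0,"ay":0,"az":0,"jaw":0},{"tx":0,"ty":0.4,"tz":0,"ax":0,"ay":0,"az":0,"jaw":0},{"tx":0,"ty":0.4,"tz":0,"ax":0,"ay":0,"az":0,"jaw":0}]'
python3 -m inch '[{"tx":0,"ty":0.3,"tz":0,"ax":0,"ay":0,"az":0,"jaw":0},{"tx":0,"ty":0.3,"tz":0,"ax":0,"ay":0,"az":0,"jaw":0},{"tx":0,"ty":0.2,"tz":0,"ax":0,"ay":0,"az":0,"jaw":0},{"tx":0,"ty":0,"tz":0,"ax":0,"ay":0,"az":0,"jaw":0}]'
cat > look.py <<'E'
from h import *
import sys
o=get_obs();print(o['t'],o['ee_pos'].round(1) if hasattr(o['ee_pos'],'round') else o['ee_pos'])
off={'scene':1,'side':1}; res={}
O=np.array([534.6,-108.7]);a=.106;J=np.array([[np.cos(a),np.sin(a)],[-np.sin(a),np.cos(a)]])
for n in('scene','side'):
    im,d=viewer.get_image(n);c=cal(n);cam=-c[2].T@c[3];np.savez('/tmp/'+n+sys.argv[1],im=im,d=d)
    uv,P=cloud(c,d);r=(P[:,0]>440)&(P[:,0]<600)&(P[:,1]>-200)&(P[:,1]<190)&(P[:,2]>52)&(P[:,2]<90);uv,P=uv[r],P[r]
    m=np.zeros(d.shape,np.uint8);m[uv[:,1],uv[:,0]]=1
    k,l,s,ce=cv2.connectedComponentsWithStats(m)
    for i in range(1,k):
        if s[i][4]>8:
            q=P[l[uv[:,1],uv[:,0]]==i].mean(0);v=(cam-q)[:2];v/=np.linalg.norm(v);x=q[:2]-5.5*v
            print(n,ce[i].round(),s[i][4],'axis jig',(J@(x-O)).round(1))
    cx,cy=proj(c,[[534,-20,40]])[0].astype(int);save(sys.argv[1]+n,cv2.resize(im[cy-60:cy+60,cx-80:cx+80],None,fx=4,fy=4,interpolation=cv2.INTER_CUBIC))
E
python3 look.py p1
```

```text
t: 4.75
ee_pos: [569.6, -61.1, 53.6]
orientation: [-3.135, -0.164, -0.013]
ft_force: [11.6, 22.4, -6.1]
width: 0.3
t: 5.25
ee_pos: [570.5, -78.2, 53.5]
orientation: [-3.137, -0.167, -0.01]
ft_force: [6.2, 6.6, -1.5]
width: 0.9
t: 5.75
ee_pos: [569.8, -87.0, 53.1]
orientation: [3.137, 0.167, 0.005]
ft_force: [0.5, 0.7, 0.7]
width: 0.3
5.75 [569.8 -87.   53.1]
scene [328. 188.] 87 axis jig [ -2.4 250.4]
scene [227. 199.] 52 axis jig [38.4  7. ]
side [285. 175.] 97 axis jig [37.8 23.6]
side [315. 177.] 49 axis jig [-38.4   1.2]
side [272. 241.] 99 axis jig [  1.7 254.5]
```

The turntable is near 0: pin_b reads about (-40,-1) in the jig frame. I'll lift off, move behind the post, then look.

```bash
python3 -m inch '[{"tx":0,"ty":-0.8,"tz":0,"ax":0,"ay":0,"az":0,"jaw":0},{"tx":0,"ty":0,"tz":-5,"ax":0,"ay":0,"az":0,"jaw":0},{"tx":0,"ty":-3,"tz":-3,"ax":0,"ay":0,"az":0,"jaw":0},{"tx":0,"ty":-5,"tz":0,"ax":0,"ay":0,"az":0,"jaw":0},{"tx":-1,"ty":-5,"tz":0,"ax":0,"ay":0,"az":0,"jaw":0},{"tx":-1,"ty":-5,"tz":0,"ax":0,"ay":0,"az":0,"jaw":0},{"tx":-1,"ty":-5,"tz":0,"ax":0,"ay":0,"az":0,"jaw":0},{"tx":-0.7,"ty":-2.6,"tz":0,"ax":0,"ay":0,"az":0,"jaw":0},{"tx":0,"ty":0,"tz":0,"ax":0,"ay":0,"az":0,"jaw":0}]'
python3 look.py p2
python3 - <<'E'
from h import *
im,d=viewer.get_image('wrist');c=cal('wrist');save('w3',im)
uv,P=cloud(c,d)
t=(P[:,2]>55)&(P[:,2]<90)&(P[:,0]<600)&(P[:,1]<190)
m=np.zeros(d.shape,np.uint8);m[uv[t][:,1],uv[t][:,0]]=1
k,l,s,ce=cv2.connectedComponentsWithStats(m)
for i in range(1,k):
    if s[i][4]>15: q=P[t][l[uv[t][:,1],uv[t][:,0]]==i];q2=q[q[:,2]>q[:,2].max()-6];print(ce[i].round(),s[i][4],'top',q2.mean(0).round(1))
E
```

```text
t: 6.98
ee_pos: [502.5, 173.3, 131.6]
orientation: [3.137, 0.172, -0.001]
ft_force: [0.3, -1.1, 1.0]
width: 0.5
6.975 [502.5 173.3 131.6]
scene [227. 174.] 58 axis jig [-43.6  -1. ]
scene [328. 187.] 86 axis jig [ -2.4 250.4]
scene [224. 196.] 63 axis jig [36.7 -1.9]
side [315. 175.] 35 axis jig [-38.3   0.2]
side [272. 241.] 98 axis jig [  1.8 254.4]
[253. 227.] 28 top [506.7 150.1  67.1]
```

View pics/p2scene.png

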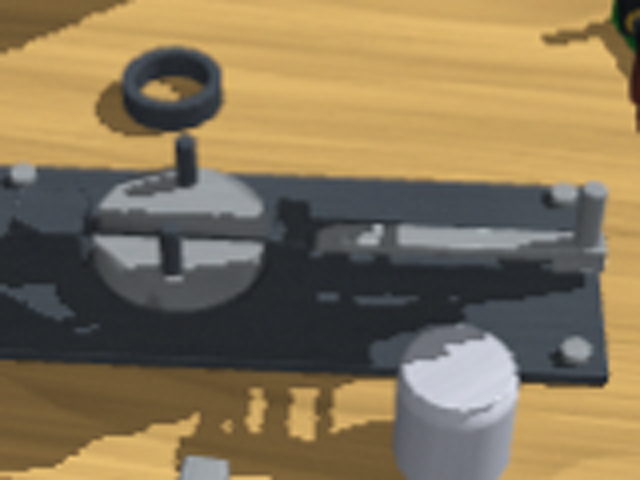

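View pics/p2side.png

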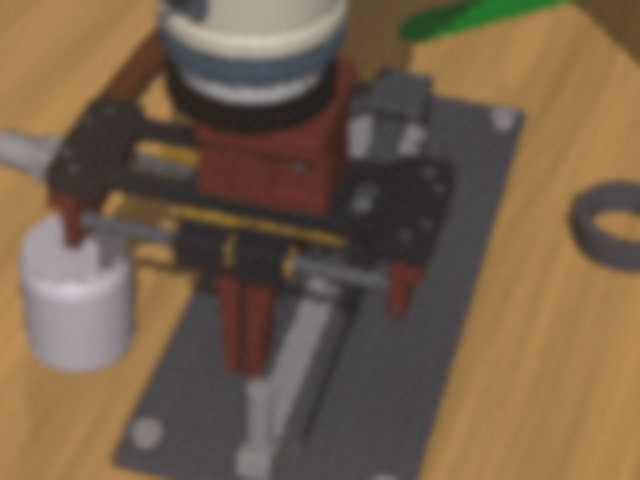

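The scene crop shows the slot (row about 235, columns 90 to 265) in line with the bar. Pin readings give about -0.01 rad. The side crop is mostly hidden by the gripper. Now lower behind the post and push.

```bash
python3 -m inch '[{"tx":0.2,"ty":0,"tz":4,"ax":0,"ay":0,"az":0,"jaw":0},{"tx":0,"ty":0,"tz":3,"ax":0,"ay":0,"az":0,"jaw":0},{"tx":0,"ty":0,"tz":1,"ax":0,"ay":0,"az":0,"jaw":0},{"tx":0,"ty":0.8,"tz":0,"ax":0,"ay":0,"az":0,"jaw":0},{"tx":0,"ty":0.4,"tz":0,"ax":0,"ay":0,"az":0,"jaw":0},{"tx":0,"ty":0.3,"tz":0,"ax":0,"ay":0,"az":0,"jaw":0},{"tx":0,"ty":0.3,"tz":0,"ax":0,"ay":0,"az":0,"jaw":0},{"tx":0,"ty":0.4,"tz":0,"ax":0,"ay":0,"az":0,"jaw":0},{"tx":0,"ty":0.5,"tz":0,"ax":0,"ay":0,"az":0,"jaw":0},{"tx":0,"ty":0.5,"tz":0,"ax":0,"ay":0,"az":0,"jaw":0}]'
python3 look.py p3
```

```text
t: 8.38
ee_pos: [509.6, 140.4, 52.2]
orientation: [-3.137, -0.167, -0.002]
ft_force: [-0.5, 4.8, 3.2]
width: 0.6
8.375 [509.6 140.4  52.2]
scene [227. 174.] 61 axis jig [-43.   -0.8]
scene [322. 191.] 80 axis jig [-1.000e-01  2.355e+02]
scene [224. 196.] 62 axis jig [36.3 -1.8]
side [315. 177.] 49 axis jig [-38.4   0.9]
side [272. 241.] 128 axis jig [  2.  254.1]
```

```bash
python3 -m inch '[{"tx":-0.1,"ty":0.5,"tz":0,"ax":0,"ay":0,"az":0,"jaw":0},{"tx":0,"ty":0.5,"tz":0,"ax":0,"ay":0,"az":0,"jaw":0},{"tx":0,"ty":0.5,"tz":0,"ax":0,"ay":0,"az":0,"jaw":0},{"tx":0,"ty":0.5,"tz":0,"ax":0,"ay":0,"az":0,"jaw":0},{"tx":0,"ty":0.5,"tz":0,"ax":0,"ay":0,"az":0,"jaw":0},{"tx":0,"ty":0.5,"tz":0,"ax":0,"ay":0,"az":0,"jaw":0}]'
python3 -m inch '[{"tx":0,"ty":0.5,"tz":0,"ax":0,"ay":0,"az":0,"jaw":0},{"tx":0,"ty":0.5,"tz":0,"ax":0,"ay":0,"az":0,"jaw":0},{"tx":0,"ty":0.5,"tz":0,"ax":0,"ay":0,"az":0,"jaw":0},{"tx":0,"ty":0.5,"tz":0,"ax":0,"ay":0,"az":0,"jaw":0},{"tx":0,"ty":0.5,"tz":0,"ax":0,"ay":0,"az":0,"jaw":0},{"tx":0,"ty":0.5,"tz":0,"ax":0,"ay":0,"az":0,"jaw":0}]'
python3 look.py p4
```

```text
t: 9.22
ee_pos: [511.2, 109.9, 51.7]
orientation: [-3.137, -0.167, 0.0]
ft_force: [-0.3, 6.2, 3.8]
width: 0.4
t: 9.98
ee_pos: [514.3, 80.1, 51.7]
orientation: [-3.137, -0.167, 0.001]
ft_force: [-0.3, 5.8, 4.3]
width: 0.4
9.975 [514.3  80.1  51.7]
scene [228. 174.] 59 axis jig [-43.2  -0.7]
scene [299. 191.] 62 axis jig [ -0.3 178.9]
scene [224. 196.] 62 axis jig [36.3 -1.9]
side [315. 177.] 49 axis jig [-38.4   1. ]
side [280. 222.] 118 axis jig [  0.3 194.2]
```

```bash
python3 -m inch '[{"tx":0,"ty":0.5,"tz":0,"ax":0,"ay":0,"az":0,"jaw":0},{"tx":0,"ty":0.5,"tz":0,"ax":0,"ay":0,"az":0,"jaw":0},{"tx":0,"ty":0.5,"tz":0,"ax":0,"ay":0,"az":0,"jaw":0},{"tx":0,"ty":0.5,"tz":0,"ax":0,"ay":0,"az":0,"jaw":0},{"tx":0,"ty":0.5,"tz":0,"ax":0,"ay":0,"az":0,"jaw":0},{"tx":0,"ty":0.5,"tz":0,"ax":0,"ay":0,"az":0,"jaw":0}]'
python3 -m inch '[{"tx":0,"ty":0.5,"tz":0,"ax":0,"ay":0,"az":0,"jaw":0},{"tx":0,"ty":0.5,"tz":0,"ax":0,"ay":0,"az":0,"jaw":0},{"tx":0,"ty":0.5,"tz":0,"ax":0,"ay":0,"az":0,"jaw":0},{"tx":0,"ty":0.5,"tz":0,"ax":0,"ay":0,"az":0,"jaw":0},{"tx":0,"ty":0.5,"tz":0,"ax":0,"ay":0,"az":0,"jaw":0},{"tx":0,"ty":0.5,"tz":0,"ax":0,"ay":0,"az":0,"jaw":0}]'
python3 -m inch '[{"tx":0,"ty":0.3,"tz":0,"ax":0,"ay":0,"az":0,"jaw":0},{"tx":0,"ty":0.3,"tz":0,"ax":0,"ay":0,"az":0,"jaw":0},{"tx":0,"ty":0.3,"tz":0,"ax":0,"ay":0,"az":0,"jaw":0},{"tx":0,"ty":0.3,"tz":0,"ax":0,"ay":0,"az":0,"jaw":0},{"tx":0,"ty":0.3,"tz":0,"ax":0,"ay":0,"az":0,"jaw":0}]'
python3 look.py p5
```

```text
t: 10.82
ee_pos: [517.6, 50.2, 51.6]
orientation: [-3.137, -0.167, 0.0]
ft_force: [0.0, 3.5, 1.8]
width: 0.2
t: 11.58
ee_pos: [520.8, 20.4, 51.7]
orientation: [3.137, 0.167, 0.0]
ft_force: [-0.8, 4.3, 2.7]
width: 0.5
t: 12.2
ee_pos: [522.3, 5.6, 51.6]
orientation: [3.137, 0.167, -0.0]
ft_force: [-0.7, 2.1, 0.4]
width: 0.4
12.2 [522.3   5.6  51.6]
scene [228. 174.] 58 axis jig [-43.7  -0.8]
scene [269. 190.] 60 axis jig [1.00e-01 1.06e+02]
scene [224. 196.] 63 axis jig [36.3 -1.9]
side [289. 201.] 110 axis jig [  0.6 119.5]
```

```bash
python3 -m inch '[{"tx":0,"ty":0.2,"tz":0,"ax":0,"ay":0,"az":0,"jaw":0},{"tx":0,"ty":0.2,"tz":0,"ax":0,"ay":0,"az":0,"jaw":0},{"tx":0,"ty":0.2,"tz":0,"ax":0,"ay":0,"az":0,"jaw":0},{"tx":0,"ty":0.1,"tz":0,"ax":0,"ay":0,"az":0,"jaw":0}]'
python3 -m inch '[{"tx":0,"ty":0.1,"tz":0,"ax":0,"ay":0,"az":0,"jaw":0}]'
python3 -m inch '[{"tx":0,"ty":0.1,"tz":0,"ax":0,"ay":0,"az":0,"jaw":0}]'
```

```text
t: 12.8
ee_pos: [523.0, -1.3, 51.6]
orientation: [3.137, 0.167, -0.0]
ft_force: [-0.1, 2.9, 0.1]
width: 0.7
t: 12.92
ee_pos: [523.1, -2.2, 51.6]
orientation: [3.137, 0.167, -0.0]
ft_force: [-0.6, 2.5, -1.5]
width: 0.6
t: 13.05
ee_pos: [523.2, -2.8, 51.6]
orientation: [-3.136, -0.166, 0.001]
ft_force: [-0.3, 8.9, -1.5]
width: 1.0
```

```bash
python3 -m inch '[{"tx":0,"ty":0.05,"tz":0,"ax":0,"ay":0,"az":0,"jaw":0}]'
python3 -m inch '[{"tx":0,"ty":0.05,"tz":0,"ax":0,"ay":0,"az":0,"jaw":0}]'
python3 -m inch '[{"tx":0,"ty":0,"tz":0,"ax":0,"ay":0,"az":0,"jaw":0}]'
```

```text
t: 13.18
ee_pos: [523.2, -2.9, 51.6]
orientation: [-3.136, -0.166, 0.001]
ft_force: [-1.4, 10.2, -1.6]
width: 0.4
t: 13.3
ee_pos: [523.1, -3.0, 51.6]
orientation: [-3.136, -0.166, 0.001]
ft_force: [-0.1, 12.9, -1.3]
width: 0.4
t: 13.42
ee_pos: [523.2, -2.9, 51.6]
orientation: [-3.136, -0.166, 0.001]
ft_force: [-0.4, 11.0, -0.5]
width: 0.4
```

The post has hit a hard stop: the force rose to about 12 N with no further motion. The TCP is at jig y of about 106.4, against 106 expected. I'll retract and check.

```bash
python3 -m inch '[{"tx":0,"ty":-0.5,"tz":0,"ax":0,"ay":0,"az":0,"jaw":0},{"tx":0,"ty":-2,"tz":0,"ax":0,"ay":0,"az":0,"jaw":0},{"tx":0,"ty":0,"tz":-5,"ax":0,"ay":0,"az":0,"jaw":0},{"tx":0,"ty":-3,"tz":-5,"ax":0,"ay":0,"az":0,"jaw":0},{"tx":0,"ty":-6,"tz":-1,"ax":0,"ay":0,"az":0,"jaw":0},{"tx":0,"ty":-6,"tz":0,"ax":0,"ay":0,"az":0,"jaw":0},{"tx":0,"ty":-6,"tz":0,"ax":0,"ay":0,"az":0,"jaw":0},{"tx":0,"ty":0,"tz":0,"ax":0,"ay":0,"az":0,"jaw":0}]'
python3 look.py p6
```

```text
t: 14.42
ee_pos: [498.3, 232.8, 162.0]
orientation: [-3.136, -0.175, -0.002]
ft_force: [0.1, -0.3, -0.5]
width: 0.4
14.425 [498.3 232.8 162. ]
scene [228. 174.] 58 axis jig [-43.4  -0.8]
scene [261. 185.] 90 axis jig [-3.7 86.1]
scene [224. 196.] 62 axis jig [36.5 -1.8]
side [287. 172.] 21 axis jig [37.8 -0.1]
side [315. 177.] 49 axis jig [-38.6   1.2]
side [291. 194.] 13 axis jig [ 3.6 90.9]
```

View pics/p6scene.png

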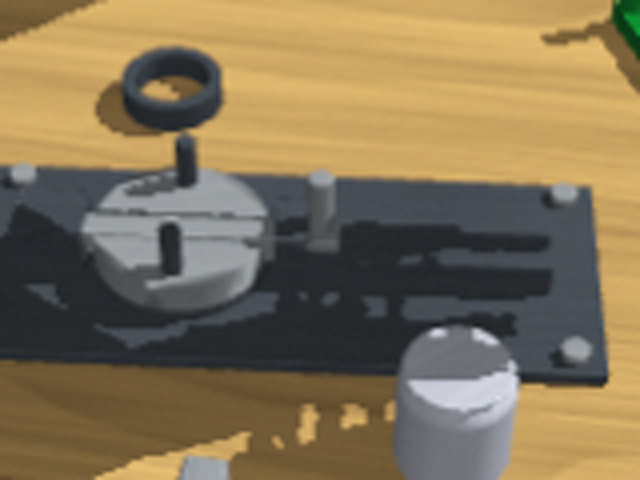

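The picture shows the bar through the slot and the post against the strap at about (320,210). The post is at jig y of about 88.5 (88 nominal), and the tin and collar are where they were.

```bash
python3 -c "
from h import *
print(ctrl.close_job())"
```

```text
the job is handed in; nothing more can be done
None
```

The jig is locked, and I handed the job in at about 14.5 s of the 61 s allowed. With the fingers shut, I pushed pin_a clockwise from about 0.79 rad until the slot lined up. I then pushed the bar by its post through the slot until it stopped.

**Last checks:**
- **Turntable:** it reads about -0.01 rad from the scene camera and stayed there while the bar went through.
- **Post:** its axis is at jig y of about 88.5 mm, against 88 when home. It met a firm stop at about 12 N, and the fingertip was then within 0.5 mm of where it should be.
- **Bystanders:** the tin and collar look unmoved in the last picture. The hammer was mostly outside that crop, but the arm never went near it.
- **Robot:** it is clear of everything.

**What failed or disagreed:**
- The first two move calls were refused because every row needs all its values; nothing moved.
- First contact with the pin gave about 25 N for a moment, more than the 3 N expected. It was still under the limits.
- The two cameras differ by about 4 to 5 mm at the post (86.1 and 90.9 mm), so the 88.5 mm is their mean.
- I could not see the nose inside the keeper; that it is home follows from the post position and the stop.

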